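# Hold the amber reference glass in the beam of the transmission meter

## Robot

A 7-joint arm with a two-finger parallel gripper is mounted at the origin on the work surface. World frame = base frame: x ahead of the robot, y to its left, z up, the work surface at z = 0. Lengths are in m, angles in rad, forces in N, time in s.
With the tool pointing down it reaches from about 0.35 to 0.9 m from the base axis. Payload 19.9 kg.
Tool frame: the origin (TCP) lies at the very end of the fingers, on their centre line; the grasp point (between the pads) lies 19 mm behind it; z points along the fingers, y is the line along which they close (so a half turn about z gives the same grasp; the last joint's range is limited). The gripper opens to 85 mm and grips with 20 to 120 N. Pads are 22 mm wide; open, the fingers measure 114 mm over their backs; the gripper's body (76 mm by 85 mm) begins 54 mm behind the grasp point. The pads swing forward as they close: fully open they stand 13 mm farther back than shut.
Start: joints at [1.246, 0.417, -0.01, 1.614, 0.005, 1.111, -0.053], TCP at [0.174, -0.6, 0.231] pointing down, gripper open.
Joint ranges: [-2.81, 2.81], [-0.39, 2.02], [-1.27, 1.25], [0.06, 2.57], [-1.19, 4.33], [0.19, 2], [-2.82, 2.82]. Speed limits (rad/s): [1.89, 1.89, 2.39, 2.39, 3.01, 3.01, 3.01].

## Interface

Orientations are given as a rotation vector (axis times angle).
In Python, from bench import robot, eyes, ticket, finder gives the robot as it stands. Calls block until the motion is done:
- robot.goto(position, orientation): joint-space move of the TCP to a pose.
- robot.movel(position, orientation=None, speed=0.15): straight line of the TCP; orientation=None keeps the orientation; speed is the mean speed in m/s.
- robot.move_joints(angles): joint-space move.
- robot.release() and robot.close_gripper(squeeze=None): open the fingers fully, or close them until they stop; squeeze is the grip in N (None keeps the last).
- robot.wait(seconds).
- robot.ik(position, orientation): joint angles nearest the present ones, or None.
- robot.get_obs(): the state.
- eyes.camera(name): name is "scene" or "top"; returns (picture, depth): 480x640x3 uint8, red, green, blue; 480x640 float32, m along the optical axis (not along the pixel's ray), 0 where there is no reading.
- eyes.camera_params(name): a dict with "camera_matrix" (3x3 intrinsics, pixels), "dist" ([k1, k2, p1, p2, k3] as OpenCV has them; the pictures are not rectified), "cam_to_world" (4x4, takes a point from camera to world coordinates). Camera axes: x right, y up, looking along -z (the intrinsics and any distortion apply to the point x, -y, -z); pixel columns grow to the right and rows downward; lengths in m; the calibration is good to about 2 mm. A picture is of the moment at which its call begins. camera_params takes no time and is no camera call.
A pose or a line that the arm cannot do raises robot.PlanningError and nothing moves.
- ticket.sign_off(): hands the job in; it is judged then, once.
Trained networks look in the newest picture that a camera, given by its name, has taken for a name from the list of things; names that differ only in an ending like _2 or _b are one class to them, and where a whole thing is asked for, a point or a joint stands for the part that bears it (a point fixed in the world has none). Each returns a list of dicts, best first, with "score" (0 to 1); they miss things now and then, are a little off and sometimes report something else, mostly with a low value. They report only what shows in the picture. A call takes as long as a camera call.
- finder.spot_in(camera, thing): "extent" ([left, top, right, bottom] in pixels, round what is visible of it).
- finder.tip_of(camera, thing): "centre" ([column, row] in pixels: a listed point, or the origin of a listed thing).
The state is a dict: "time": time; "joints": joint angles; "joint_vel": joint speeds; "tau": joint torques, N m; "eef_pos": TCP position; "ee_rot": TCP orientation; "wrist_force": force on the tool from outside, world axes, zero at the start; "wrist_torque": the same for the moment, N m; "grip_width": finger opening in m; "grasp_force": force on a finger pad.
Only numpy, scipy, OpenCV 4.12 (cv2) and the standard library are available. Lean on these libraries where they do the work, as an engineer would, in place of code of your own. Each camera call takes 0.05 s, during which the arm holds its last target. There are 200 camera calls.

## Task

Check the varnish bench's light transmission meter with its amber reference glass: pull the amber glass straight up out of its sprung catch on the storage rail, with the fingers on its two frosted long sides only (never on the polished ends, the top or the black foot). Hold it upright in the middle of the meter's open gap, centred on the beam, so that the light passes lengthwise through the polished ends, and keep it there: the program finishes while still holding it, motionless and free of the meter. Do not knock the meter with it, leave the green and clear glasses clipped in the rail, and do not move the paint tin or the sanding block.

Things in the scene. Friction and masses are not known exactly. Their poses are not given: they have to be found in the camera images.
- amber: The glass to use, loose, 77 to 154 g. Solid amber bar 50 mm long (x) x 12.5 wide (y) x 45 tall on a black foot 54 x 20 x 14 mm. Origin: centre of the foot's underside, z up; glass from z = 14 to 59. The two 50 x 45 mm sides (+y, -y) are frosted (pale, matt), the only faces to touch. The 12.5 x 45 mm ends (+x, -x) are the polished light windows, both alike. Stands in any of the rail's 3 stations.
- amber_center (a point): Centre of the amber glass, 36.5 mm above the underside of its foot; axes as amber. A groove along each long side of the foot (3.5 to 10.5 mm above its underside, 3 mm deep) takes the catch of the rail.
- green: Green glass reference cell, same shape, size and catch as the amber one, clipped in another station of the rail. Leave it there.
- clear: Clear, colourless glass reference cell, same shape, size and catch, clipped in another station of the rail. Leave it there.
- rail: Storage rail, fixed: aluminium channel 244 mm long (x), 40 wide (y), 17 high. Origin: centre of its underside. Cells stand at x = -76, 0, +76 mm, length along the rail, foot on the channel floor (z = 5), 1 mm free all round, glass above the channel. Two sprung balls in the walls grip each foot's grooves: pull straight up, about 8 N; free of the balls after 12 mm, of the channel after 14 mm.
- meter: Light meter fixed to the table: grey base 300 mm long (x, the beam direction) x 120 x 26 high, with a white head at each end (x from 65 to 145 mm either side, 90 wide, top at z = 104). A black lens barrel 30 mm across sticks out of each head to x = 45, leaving a 90 mm gap open from above and from the sides. It has no cell holder. Origin: centre of its underside, z up.
- beam (a point): Middle of the gap on the beam's centre line: 80 mm above the table, 54 mm above the meter's base. Axes as meter: x along the beam.
- tin: Closed paint tin with a red band, 90 mm in diameter, 105 mm high, loose, beyond the rail and the meter. Origin: centre of its underside. Leave it alone.
- sander: Orange foam sanding block 68 x 46 x 26 mm (x, y, z), loose, on the robot's side of the work. Origin: centre of its underside. Leave it alone.

How it is judged:
On the way:
1. the amber cell is pulled out of its catch, clear above the rail, held by its frosted sides (z of amber in the frame of rail above 0.025 m and contact force between amber and rail below 0.2 N and contact force between the fingers and amber_frosted_left above 2 N and contact force between the fingers and amber_frosted_right above 2 N), for 0.2 s.
At the end, for the whole second after the job is handed in: Fingers hold amber by both frosted sides, still, free of meter and rail; upright and along the beam within 8 degrees; glass centre within 4 mm sideways and 10 mm in height of the beam, 15 mm of mid-gap. Green and clear moved under 6 mm, still upright; tin and sanding block under 20 mm (x of amber_center in the frame of beam between -0.015 and 0.015 m and y of amber_center in the frame of beam between -0.004 and 0.004 m and z of amber_center in the frame of beam between -0.01 and 0.01 m and angle between the x axis of amber and the x axis of meter, either way round below 0.14 rad and angle between amber's own z axis and vertical below 0.14 rad and contact force between the fingers and amber_frosted_left above 2 N and contact force between the fingers and amber_frosted_right above 2 N and contact force between amber and meter below 0.2 N and contact force between amber and rail below 0.2 N and linear speed of amber below 0.02 m/s and angular speed of amber below 0.3 rad/s and distance of each of green, clear from where it was at the start of the episode below 0.006 m and angle between each of green, clear's own z axis and vertical below 0.1 rad and distance of each of tin, sander from where it was at the start of the episode below 0.02 m); the arm keeps its last pose, push and grip.
It fails at once if the fingers touched the polished glass (ends, top) or the foot of the amber cell (over 0.5 N) (contact force between the fingers and amber_polished above 0.5 N or contact force between the fingers and amber_foot_low above 0.5 N or contact force between the fingers and amber_foot_mid above 0.5 N or contact force between the fingers and amber_foot_top above 0.5 N).
It fails at once if the amber cell was knocked against the meter (over 3 N) (contact force between amber and meter above 3 N).
It fails at once if the green or clear cell was pulled from its catch or shoved (distance of any of green, clear from where it was at the start of the episode above 0.008 m).
It fails at once if the tin or the sanding block was moved (distance of any of tin, sander from where it was at the start of the episode above 0.03 m).
It also fails if it takes over 42 s, if anything falls off the work surface, if the arm or the gripper's body presses on something with over 40 N, if the wrist force passes 120 N, or if a joint passes its speed limit or range.

## Working session

There is one attempt and no reset: what is moved stays moved. The work goes in short steps, each a Python script; the robot and the scene stay as the last script left them, time stands still between calls to the robot, and variables do not carry over. Pictures are saved under pics/ and viewed, at most 10 in all, crops included, and the job is handed in when it is done.

```bash
mkdir -p pics; cat > h.py <<'E'
import numpy as np, cv2
from bench import robot, eyes, ticket, finder
def ray(cam,px):
    p=eyes.camera_params(cam); T=np.array(p["cam_to_world"])
    u=cv2.undistortPoints(np.array(px,float).reshape(-1,1,2),np.array(p["camera_matrix"],float),np.array(p["dist"],float)).reshape(-1,2)
    d=np.c_[u[:,0],-u[:,1],-np.ones(len(u))]
    return T[:3,3], d@T[:3,:3].T      # point = o + depth*d
def at_z(cam,px,z):
    o,d=ray(cam,px); return o+d*((z-o[2])/d[:,2])[:,None]
def cloud(cam,depth):
    v,u=np.mgrid[0:480,0:640]
    o,d=ray(cam,np.c_[u.ravel(),v.ravel()])
    return (o+d*depth.ravel()[:,None]).reshape(480,640,3)
E
python3 - <<'E'
from h import *
np.set_printoptions(precision=4,suppress=True)
for c in ("scene","top"):
    im,d=eyes.camera(c); cv2.imwrite(f"pics/{c}0.png",im[:,:,::-1]); np.save(f"{c}d.npy",d); np.save(f"{c}i.npy",im)
    print(c,np.array(eyes.camera_params(c)["cam_to_world"])[:3])
    for t in ("amber","green","clear","rail","meter","tin","sander"):
        print(t,[(np.round(x["extent"]).tolist(),round(x["score"],2)) for x in finder.spot_in(c,t)[:2]])
    for t in ("amber","amber_center","green","clear","rail","beam","meter"):
        print(t,[(np.round(x["centre"],1).tolist(),round(x["score"],2)) for x in finder.tip_of(c,t)[:2]])
o=robot.get_obs();print(o["ee_rot"],o["grip_width"],o["time"])
E
```

```text
scene [[-0.8366 -0.3641  0.4093  0.9648]
 [ 0.5478 -0.5582  0.6232  0.5642]
 [ 0.0015  0.7455  0.6665  0.6836]]
amber [([291.0, 168.0, 314.0, 207.0], 0.68), ([329.0, 220.0, 527.0, 411.0], 0.38)]
green [([266.0, 190.0, 290.0, 226.0], 0.87)]
clear [([234.0, 209.0, 265.0, 248.0], 0.59), ([222.0, 184.0, 325.0, 265.0], 0.21)]
rail [([222.0, 180.0, 324.0, 266.0], 0.78), ([264.0, 188.0, 290.0, 224.0], 0.58)]
meter [([330.0, 221.0, 526.0, 413.0], 0.73)]
tin [([154.0, 237.0, 221.0, 323.0], 0.92)]
sander [([405.0, 211.0, 437.0, 250.0], 0.72)]
amber [([304.0, 201.0], 0.75)]
amber_center [([299.3, 186.4], 0.95)]
green [([279.4, 223.6], 0.7)]
clear [([250.8, 244.5], 0.82), ([299.8, 202.5], 0.51)]
rail [([275.2, 224.8], 0.88)]
beam [([423.8, 293.8], 0.81), ([190.7, 300.9], 0.59)]
meter [([418.2, 329.7], 0.86)]
top [[ 0.0225  0.996  -0.0862  0.515 ]
 [-0.9997  0.0213 -0.0142  0.003 ]
 [-0.0123  0.0865  0.9962  0.7639]]
amber [([420.0, 272.0, 447.0, 311.0], 0.93)]
green [([408.0, 230.0, 431.0, 265.0], 0.6)]
clear [([392.0, 184.0, 412.0, 226.0], 0.61)]
rail [([380.0, 176.0, 453.0, 323.0], 0.98), ([408.0, 231.0, 429.0, 265.0], 0.66)]
meter [([105.0, 233.0, 310.0, 313.0], 0.95), ([337.0, 78.0, 399.0, 152.0], 0.68)]
tin [([337.0, 82.0, 396.0, 152.0], 0.93)]
sander [([291.0, 343.0, 330.0, 392.0], 0.6)]
amber [([424.7, 291.2], 0.91), ([433.1, 286.6], 0.34)]
amber_center [([437.0, 289.2], 0.68)]
green [([418.5, 248.6], 0.61)]
clear [([401.1, 206.8], 0.64), ([361.3, 126.6], 0.54)]
rail [([414.4, 251.9], 0.83)]
beam [([206.5, 275.9], 0.93), ([415.5, 247.9], 0.23)]
meter [([217.9, 274.0], 0.82)]
[-3.1101 -0.4427  0.0001] 0.08555965871852003 1.5
```

View pics/top0.png

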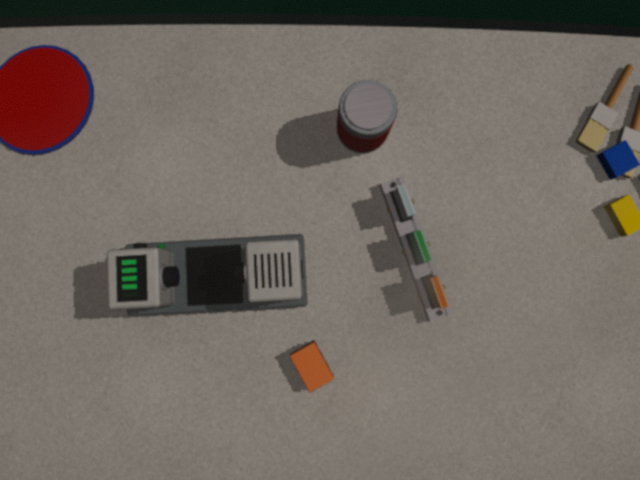

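View pics/scene0.png

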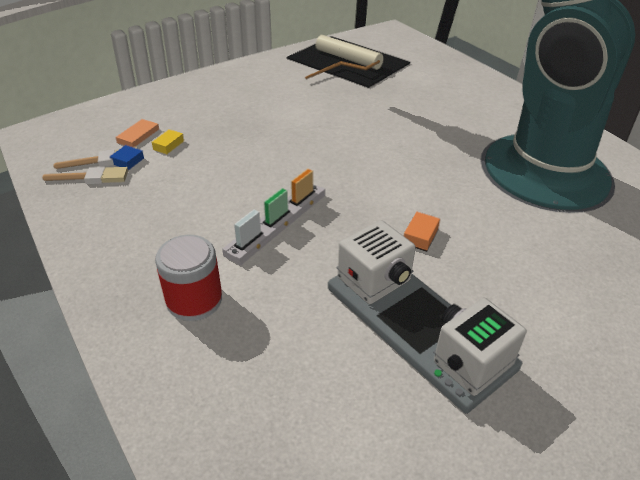

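```bash
python3 - <<'E'
from h import *
np.set_printoptions(precision=4,suppress=True)
d=np.load("topd.npy"); P=cloud("top",d)
def rect(name,win,lo,hi):
    x0,y0,x1,y1=win; m=np.zeros((480,640),bool); m[y0:y1,x0:x1]=1
    m&=(P[...,2]>lo)&(P[...,2]<hi)&(d>0); q=P[m]
    r=cv2.minAreaRect(q[:,:2].astype(np.float32)*1000)
    print(name,len(q),q.mean(0),"z",np.percentile(q[:,2],[5,50,95]),"rect",np.round(r[0],1),np.round(r[1],1),round(r[2],1))
rect("table",(450,350,600,450),-.05,.05)
rect("amberTop",(405,260,460,320),.050,.08)
rect("greenTop",(395,225,445,272),.050,.08)
rect("clearTop",(380,175,425,230),.050,.08)
rect("rail",(370,165,465,335),.010,.03)
rect("rail+",(370,165,465,335),.010,.1)
rect("head1",(90,220,210,325),.095,.115)
rect("head2",(210,220,330,325),.095,.115)
rect("heads",(90,220,330,325),.095,.115)
rect("base",(90,220,330,325),.018,.035)
D=np.load("scened.npy");S=cloud("scene",D)
for n,(x0,y0,x1,y1) in dict(rail=(215,160,330,270)).items():
    q=S[y0:y1,x0:x1].reshape(-1,3)
    for lo,hi in ((.01,.025),(.045,.09)):
        k=q[(q[:,2]>lo)&(q[:,2]<hi)]; print("scene",lo,len(k),k.mean(0) if len(k) else 0, np.round(cv2.minAreaRect(k[:,:2].astype(np.float32)*1000),1) if 0 else cv2.minAreaRect(k[:,:2].astype(np.float32)*1000))
k=S[(S[...,2]>.095)&(S[...,2]<.112)&(np.arange(640)[None]>325)&(np.arange(640)[None]<530)]
print("scene heads",len(k),k.mean(0),cv2.minAreaRect(k[:,:2].astype(np.float32)*1000))
print("tips", at_z("top",[[424.7,291.2],[418.5,248.6],[401.1,206.8]],.005), at_z("top",[[437,289.2]],.0415),at_z("top",[[414.4,251.9]],0),at_z("top",[[206.5,275.9]],.08),at_z("top",[[217.9,274]],0))
print("sc",at_z("scene",[[304,201],[279.4,223.6],[250.8,244.5]],.005),at_z("scene",[[299.3,186.4]],.0415),at_z("scene",[[275.2,224.8]],0),at_z("scene",[[423.8,293.8]],.08))
E
```

```text
table 14940 [ 0.3213 -0.3454 -0.0003] z [-0.0024 -0.0003  0.0019] rect [ 320.4 -347.2] [167.9 259.8] 0.4
amberTop 348 [ 0.5022 -0.18    0.0621] z [0.0532 0.0632 0.0651] rect [ 514.2 -176.7] [79.9 13.6] 21.2
greenTop 326 [ 0.5716 -0.1543  0.0621] z [0.0527 0.0631 0.0654] rect [ 572.1 -155.2] [50.2 13.6] 20.5
clearTop 290 [ 0.6429 -0.1288  0.0621] z [0.0536 0.0632 0.0655] rect [ 631.4 -133.5] [76.  12.6] 19.0
rail 2350 [ 0.5678 -0.1524  0.0166] z [0.013  0.0164 0.0212] rect [ 571.7 -155.5] [245.6  46.8] 20.3
rail+ 3569 [ 0.5682 -0.1531  0.0305] z [0.0135 0.0178 0.0644] rect [ 571.7 -155.5] [245.6  46.8] 20.3
head1 3214 [0.5111 0.2776 0.1035] z [0.0986 0.1039 0.1066] rect [511.8 271.8] [90.2 97.1] 4.5
head2 3348 [0.5276 0.0728 0.1031] z [0.0993 0.1033 0.1054] rect [527.2  82.3] [ 90. 100.] 4.8
heads 6562 [0.5195 0.1731 0.1033] z [0.0989 0.1035 0.1062] rect [519.6 176.4] [ 90.3 288.6] 4.6
base 6387 [0.5164 0.1762 0.0256] z [0.0229 0.0256 0.028 ] rect [519.3 176.4] [121.  298.9] 4.6
scene 0.01 1580 [ 0.589  -0.1426  0.0175] ((573.052734375, -155.67385864257812), (247.13766479492188, 46.11220932006836), 19.43595314025879)
scene 0.045 1069 [ 0.5856 -0.1489  0.0595] ((622.194091796875, -130.51348876953125), (316.853271484375, 45.28843688964844), 29.266340255737305)
scene heads 5858 [0.5169 0.1932 0.1038] ((301.6195983886719, 131.4795379638672), (573.3409423828125, 294.9939880371094), 11.432075500488281)
tips [[ 0.4997 -0.1731  0.005 ]
 [ 0.571  -0.1623  0.005 ]
 [ 0.6416 -0.1325  0.005 ]] [[ 0.504  -0.1843  0.0415]] [[ 0.5656 -0.1564  0.    ]] [[0.5169 0.1755 0.08  ]] [[0.5208 0.1763 0.    ]]
sc [[ 0.4991 -0.1834  0.005 ]
 [ 0.5724 -0.1513  0.005 ]
 [ 0.6431 -0.1296  0.005 ]] [[ 0.5077 -0.1854  0.0415]] [[ 0.5776 -0.1578  0.    ]] [[0.5232 0.174  0.08  ]]
```

The top view shows the amber glass at about (437, 291), at the near end of the rail, with green at (420, 246) and clear at (404, 204). The meter gap is centred near (206, 276). The scene view agrees, with amber at (302, 186), and nothing blocks the approach from above. The two cameras agree to within about 1–2 mm, so I'll grasp next.

```bash
cat >> h.py <<'E'
from scipy.spatial.transform import Rotation as Rn
def down(deg): return (Rn.from_euler('z',deg,degrees=True)*Rn.from_euler('x',180,degrees=True)).as_rotvec()
A=np.array([.5005,-.1815]); YA=20.2; B=np.array([.5195,.1764]); YB=94.6
def show(t):
    o=robot.get_obs(); print(t,round(o["time"],2),np.round(o["eef_pos"],4),"F",np.round(o["wrist_force"],1),"M",np.round(o["wrist_torque"],2),"w",round(o["grip_width"],4),"g",np.round(o["grasp_force"],1))
E
python3 - <<'E'
from h import *
for n,p,z,ys in (("A",A,.1,(YA,YA-180)),("B",B,.2,(YB,YB-180))):
    for y in ys: 
        q=robot.ik([*p,z],down(y)); print(n,y,None if q is None else np.round(q,2))
robot.goto([*A,.16],down(YA)); show("above")
im,d=eyes.camera("scene"); cv2.imwrite("pics/above.png",cv2.resize(im[130:290,200:400,::-1],None,fx=3,fy=3))
E
```

```text
A 20.2 [ 0.57  0.44 -0.34  1.94  0.2   0.79 -1.1 ]
A -159.8 [ 1.11  0.7  -1.09  1.93  0.74  0.99  1.6 ]
B 94.6 [ 0.43  0.53 -1.07  1.81  0.52  1.11 -0.74]
B -85.4 [ 0.44  0.53 -1.08  1.81  0.52  1.12  2.4 ]
above 3.43 [ 0.5003 -0.1826  0.1601] F [-0.9 -0.6  0.8] M [-0.03  0.    0.04] w 0.0855 g 0.0
```

View pics/above.png

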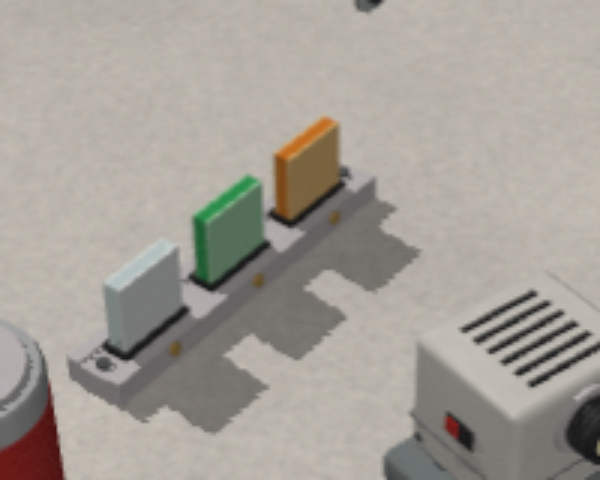

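The crop shows amber standing at about (307, 170) in the crop and one fingertip at the top edge near (370, 3). The approach is clear. I'll descend partway and check alignment.

```bash
python3 - <<'E'
from h import *
robot.movel([*A,.07],down(YA),speed=.08); robot.wait(.3); show("low")
for c in ("top","scene"):
    im,d=eyes.camera(c); np.save(f"{c}d2.npy",d)
    cv2.imwrite(f"pics/low_{c}.png",cv2.resize(im[200:360,360:520,::-1] if c=="top" else im[110:270,220:380,::-1],None,fx=3.5,fy=3.5))
a=cv2.imread("pics/low_top.png");b=cv2.imread("pics/low_scene.png");cv2.imwrite("pics/low.png",cv2.resize(np.hstack([a,b]),(800,400)))
E
```

```text
low 5.06 [ 0.5006 -0.1815  0.0702] F [-0.9  0.2  0.5] M [-0.   -0.   -0.02] w 0.0852 g 0.0
```

View pics/low.png

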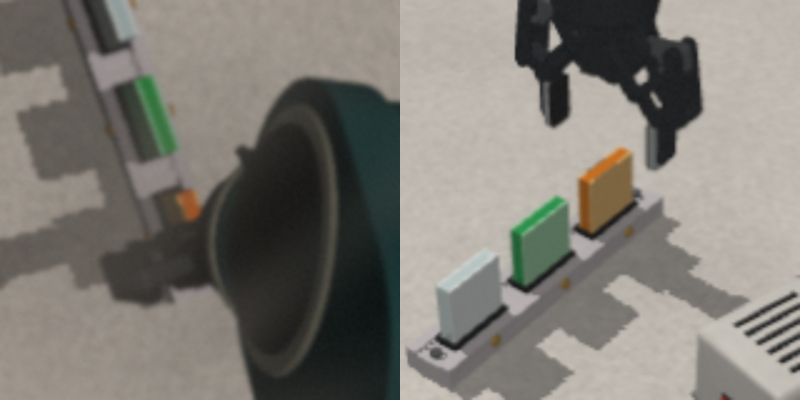

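The fingers straddle the amber glass: tips are at (552, 120) and (658, 160), and the glass top is midway at about (606, 160). I'll grip next.

```bash
python3 - <<'E'
from h import *
robot.movel([*A,.029],down(YA),speed=.05); robot.wait(.2); show("down")
robot.close_gripper(70); robot.wait(.2); show("closed")
E
```

```text
down 6.33 [ 0.5006 -0.1816  0.0292] F [ 0.8 -0.3 -0.1] M [-0.02  0.08 -0.02] w 0.0852 g 0.0
closed 7.18 [ 0.5005 -0.1816  0.029 ] F [ 0.5 -2.   0.5] M [-0.33 -0.14  0.03] w 0.0117 g 68.2
```

```bash
python3 - <<'E'
from h import *
robot.movel([*A,.06],down(YA),speed=.04); robot.wait(.3); show("out")
robot.movel([*A,.22],down(YA),speed=.12); robot.wait(.2); show("up")
robot.goto([*B,.22],down(YB)); robot.wait(.4); show("over")
robot.movel([*B,.18],speed=.1); robot.wait(.3); show("over2")
for c in ("top","scene"):
    im,d=eyes.camera(c); np.save(f"{c}d3.npy",d); np.save(f"{c}i3.npy",im)
    print(c,[(np.round(x["centre"],1).tolist(),round(x["score"],2)) for x in finder.tip_of(c,"amber_center")[:2]])
    cv2.imwrite(f"pics/o_{c}.png",cv2.resize(im[180:340,130:290,::-1] if c=="top" else im[200:400,330:530,::-1],(400,400)))
a=cv2.imread("pics/o_top.png");b=cv2.imread("pics/o_scene.png");cv2.imwrite("pics/over.png",np.hstack([a,b]))
E
```

```text
out 8.41 [ 0.5004 -0.1815  0.0599] F [ 0.   0.1 -0.8] M [ 0.01 -0.02 -0.02] w 0.012 g 70.7
up 10.09 [ 0.5004 -0.1814  0.2196] F [ 0.3 -0.2 -0.6] M [-0.    0.04  0.  ] w 0.0115 g 70.7
over 11.83 [0.5196 0.1761 0.22  ] F [-0.3  0.2 -1.8] M [ 0.02 -0.06  0.03] w 0.0116 g 70.7
over2 12.68 [0.5197 0.1764 0.1804] F [ 0.7  0.9 -1. ] M [0.   0.02 0.  ] w 0.012 g 70.7
top [([180.5, 273.7], 0.61)]
scene [([434.0, 236.0], 0.78), ([277.0, 222.0], 0.2)]
```

View pics/over.png

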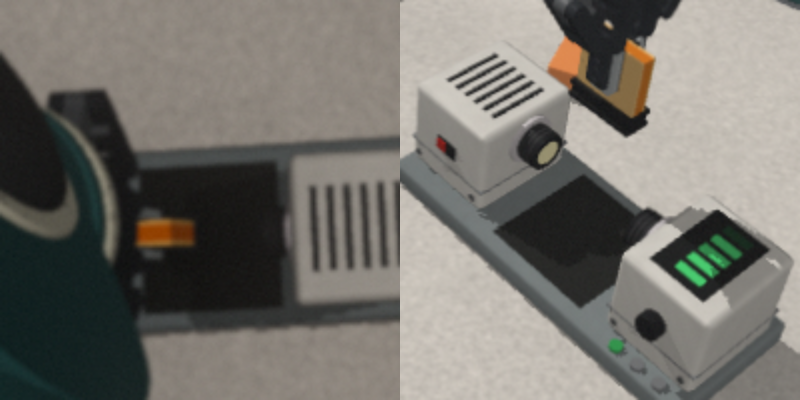

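The amber glass is held upright and lengthwise over the gap: in the scene half the glass is at about (615, 75) and the foot at (605, 105), clear of both heads. I'll check its pose from depth.

```bash
python3 - <<'E'
from h import *
np.set_printoptions(precision=4,suppress=True)
u=np.array([np.cos(np.radians(YB)),np.sin(np.radians(YB))]); n=np.array([-u[1],u[0]])
for c in ("scene","top"):
    d=np.load(f"{c}d3.npy");im=np.load(f"{c}i3.npy").astype(int);P=cloud(c,d)
    L=np.stack([(P[...,:2]-B)@u,(P[...,:2]-B)@n,P[...,2]],-1)*1000
    box=(d>0)&(abs(L[...,0])<40)&(abs(L[...,1])<16)&(L[...,2]>140)&(L[...,2]<222)
    org=box&(im[...,0]>im[...,2]+50)
    for nm,m in (("orange",org),("lowblack",box&~org&(L[...,2]<174))):
        q=L[m]
        if len(q)>5: print(c,nm,len(q)); print(np.percentile(q,[2,10,50,90,98],axis=0).T)
    q=L[org]
    if len(q)>5: print("long angle",np.degrees(np.polyfit(q[:,0],q[:,1],1)[0]))
print(at_z("scene",[[434,236]],.18-.024+.0365), at_z("top",[[180.5,273.7]],.1925))
E
```

```text
scene orange 589
[[-24.9211 -19.4974  17.3765  23.8818  24.3438]
 [ -8.721   -8.0601  -6.3855   2.3488   4.8951]
 [170.9354 174.0144 194.4219 215.8083 216.9126]]
scene lowblack 426
[[-26.5266 -21.0529   4.7779  25.4262  26.0708]
 [-12.1918 -11.418   -9.0853  -1.548    6.6298]
 [156.7138 158.4275 163.0238 170.9224 171.9548]]
long angle 4.340563489386856
top orange 228
[[-23.9517 -23.691  -20.303  -10.4305  -8.3325]
 [ -5.1291  -4.0294   1.0961   6.2612   6.9774]
 [173.3677 182.1252 213.7828 215.7509 216.6416]]
top lowblack 123
[[-26.0028 -25.7448 -22.5127  -8.8909  -6.3596]
 [ -9.0576  -8.4503   3.639    9.7384  10.4516]
 [158.3447 160.3238 169.4055 171.0617 171.8369]]
long angle 2.373778524211752
[[0.5267 0.1764 0.1925]] [[0.5185 0.1808 0.1925]]
```

```bash
python3 - <<'E'
from h import *
robot.movel([*B,.067],down(YB),speed=.06); robot.wait(.6); show("in")
for c in ("top","scene"):
    im,d=eyes.camera(c)
    P=cloud(c,d); u=np.array([np.cos(np.radians(YB)),np.sin(np.radians(YB))]); n=np.array([-u[1],u[0]])
    L=np.stack([(P[...,:2]-B)@u,(P[...,:2]-B)@n,P[...,2]],-1)*1000; i=im.astype(int)
    m=(d>0)&(abs(L[...,0])<40)&(abs(L[...,1])<16)&(L[...,2]>50)&(L[...,2]<110)&(i[...,0]>i[...,2]+50)
    if m.sum()>5: print(c,m.sum(),np.round(np.percentile(L[m],[2,50,98],axis=0).T,1).tolist())
    cv2.imwrite(f"pics/p_{c}.png",cv2.resize(im[180:340,130:290,::-1] if c=="top" else im[200:400,330:530,::-1],(400,400)))
a=cv2.imread("pics/p_top.png");b=cv2.imread("pics/p_scene.png");cv2.imwrite("pics/in.png",np.hstack([a,b]))
E
```

```text
in 15.52 [0.5195 0.1764 0.067 ] F [ 0.3  0.5 -2. ] M [-0.01  0.    0.01] w 0.0118 g 70.7
top 98 [[-24.2, -22.9, -14.5], [-5.0, 0.9, 7.1], [61.7, 99.6, 103.3]]
scene 412 [[-23.8, 18.4, 24.6], [-8.7, -6.2, 4.9], [57.9, 84.7, 103.3]]
```

View pics/in.png

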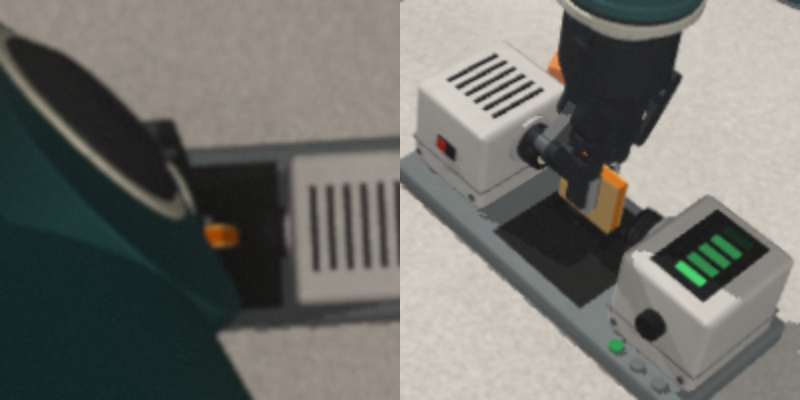

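The glass sits upright in mid-gap between the barrels, at about (595, 200) in the scene half, with no contact force on the wrist and within about 1 mm of centre. I'll hand it in.

```bash
python3 -c "
from h import *
print(ticket.sign_off())"
```

```text
the job is handed in; nothing more can be done
None
```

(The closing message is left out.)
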